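# Fit the knob to the heater control and hold it pressed

## Robot

A 7-joint arm with a two-finger parallel gripper is mounted at the origin on the work surface. World frame = base frame: x ahead of the robot, y to its left, z up, the work surface at z = 0. Lengths are in m, angles in rad, forces in N, time in s.
With the tool pointing down it reaches from about 0.4 to 0.85 m from the base axis. Payload 10.4 kg.
Tool frame: the origin (TCP) lies midway between the tips of the shut fingers; the grasp point (between the pads) lies 19 mm behind it; z points along the fingers, y is the line along which they close (so a half turn about z gives the same grasp; the last joint's range is limited). The gripper opens to 87 mm and grips with 3 to 60 N. Pads are 19 mm wide; open, the fingers measure 117 mm over their backs; the gripper's body (75 mm by 190 mm) begins 51 mm behind the grasp point.
Start: joints at [-0.023, 0.332, -0.065, 1.46, 0.022, 1.35, -0.088], TCP at [0.625, 0, 0.223] pointing down, gripper open.
Joint ranges: [-2.6, 2.6], [-0.5, 2.12], [-1.47, 1.34], [0.16, 2.42], [-1.27, 4.41], [0.06, 2.06], [-2.6, 2.6]. Speed limits (rad/s): [2.22, 2.22, 2.79, 2.79, 3.14, 3.14, 3.14].

## Interface

Orientations are given as a unit quaternion [x, y, z, w].
In Python, from bench import sensors, eyes, order gives the robot as it stands.
- The arm moves only by the tool arm_command, never from a script. Its argument "steps" is a list of rows, each an object with "rot": the turn, a rotation vector about the world's x, y, z in degrees, a list of three; "slide": the shift along the world's x, y, z in m, a list of three; "grip": the opening, from 0 (shut) to 1 (fully open). A call has exactly 8 rows; each row shifts and turns the commanded pose from where the row before left it; what a row does not reach is not made up. A row lasts 1/8 s, in which the tool goes at most 62.5 mm and 10.7 degrees, less where a joint would pass 70% of its speed; a pose out of reach is approached as far as the arm can. A call with a gripper value outside its range is refused whole. The fingers move at their own pace and stop on an object; "newtons" is the grip in N (left out, the last holds). Time passes only in rows, so rows that do not move let the fingers close, or fill a call up. It gives the time, the measured TCP pose, the force, the opening and the grip force at its end, in the units of the state.
- sensors.read_state(): the state, without advancing time (a new reading comes with each control period).
- eyes.camera(name): name is "scene" or "side" or "wrist"; returns a dict with "pixels" (384x512x3 uint8, red, green, blue), "intrinsics" (3x3 intrinsics, pixels), "pose" (4x4, takes a point from camera to world coordinates). Camera axes: x right, y down, z forward; pixel columns grow to the right and rows downward; lengths in m; the calibration is good to about 2 mm. A picture is of the moment at which its call begins. There is no depth.
- order.close_job(): hands the job in; it is judged then, once.
Trained networks look in a picture, given as the dict that the camera call returned (one of the last four; its "shot" number tells which), for a name from the list of things; names that differ only in an ending like _2 or _b are one class to them, and where a whole thing is asked for, a point or a joint stands for the part that bears it (a point fixed in the world has none). Each returns a list of dicts, best first, with "conf" (0 to 1); they miss things now and then, are a little off and sometimes report something else, mostly with a low value. They report only what shows in the picture. A call takes as long as a camera call. They do not tell look-alikes from the thing itself.
- eyes.look_for(name, picture): "bbox" ([left, top, right, bottom] in pixels, round what is visible of it).
The state is a dict: "time": time; "joint_positions": joint angles; "joint_vel": joint speeds; "joint_torque": joint torques, N m; "ee_pos": TCP position; "eef_rot": TCP orientation; "ft_force": force on the tool from outside, world axes, zero at the start; "torque": the same for the moment, N m; "width": finger opening in m; "grip_force": force on a finger pad.
Only numpy, scipy, OpenCV 4.12 (cv2) and the standard library are available. Lean on these libraries where they do the work, as an engineer would, in place of code of your own. Each camera call takes 0.05 s, during which the arm holds its last target. There are 200 camera calls.

## Task

Slide the guard of the heater's control unit fully open, take the loose knob from the tray, turn it so that the flat in its bore matches the flat of the D-shaped spindle, and push it right onto the spindle. Then press the knob in as far as it goes against the spring and finish like that, with the gripper still on the knob and pressing; do not let go, leave the guard open, and do not disturb the pipe collar, the screwdriver and the carton.

Things in the scene. Friction and masses are not known exactly. Their poses are not given: they have to be found in the camera images.
- unit: Heater control unit: fixed white box 150 mm (x) x 310 mm (y), lying on the bench with its aluminium panel up, 70 mm above the bench. Origin at the centre of its underside; x across it, away from the robot; y along the guard's rails in the opening direction; z up. The spindle stands at y = -75 mm. Two low rails (6 mm high) run along y at x = -52 and +52 mm.
- guard_grip (a point): Grip point of the guard: a grey metal tunnel on the panel (116 mm in x, 72 mm in y, open at both y ends, top of its roof 46 mm above the panel) with an upright fin on the roof, 50 mm along x, 14 mm thick along y, 32 mm high. The point is in the fin, 22 mm above the roof, 10 mm below the fin's top. Axes as the unit's.
- guard (a joint): Guard's travel along its rails, m: 0 closed (guard centred over the spindle), 0.11 at the stop, fully open; it opens along the unit's y. Friction is about 2 N and it stays where it is left.
- spindle_tip (a point): Centre of the spindle's tip. The steel spindle stands upright, its tip 30 mm above the panel when not pressed: a D-shaft, 16 mm in diameter, one flat 3.5 mm from the axis over its whole length, tip chamfered 2 mm. x points from the axis to the flat (a small dark bar on the disc at its foot is on that side), z up. It turns only stiffly (0.15 N m). Under the guard at first.
- spindle (a joint): How far the spindle is pressed in, m: 0 out, 0.006 at the stop. A spring resists with 4 N at the beginning and 10 N at the stop.
- knob_center (a point): Centre of the loose black bar knob, on its bore's axis, half-way up its 44 mm. It stands on a grey tray (200 x 200 mm, rim 10 mm). In plan x runs from -27 mm (blunt tail) to +36 mm (narrow nose, white line on top); 30 mm wide in y, sides parallel from x = -20 to +17 mm; z up. Seated on the spindle, its underside is 10 mm above the panel, 4 mm when pressed in.
- knob_bore (a point): Centre of the closed end of the knob's bore, 20 mm above its underside, on the axis. The bore is a D open at the bottom, 20 mm deep, 18 mm in diameter, its flat 4.3 mm from the axis on the nose side (+x). This point meets spindle_tip when the knob is fully on. Axes as for knob_center.
- knob_nose (a point): Tip of the knob's nose, half-way up, 36 mm from the bore's axis.
- collar: Short steel pipe collar, 104 mm in diameter, 90 mm high, upright on the bench; origin at the centre of its underside. Bystander.
- screwdriver: Screwdriver 200 mm long lying on the bench along its x; origin under its middle. Bystander.
- carton: Cardboard carton 100 x 130 x 80 mm on the bench; origin at the centre of its underside. Bystander.
Not all that is in view belongs to the job. Of the things shaped like the part that bears knob_center, the black one is meant.

How it is judged:
On the way, in this order (a step that is already met when the one before it is completed fails the run):
1. the guard is slid open (value of joint guard above 0.1 m), for 0.2 s.
2. the knob is fully on the spindle, flat to flat (distance between knob_bore and spindle_tip below 0.004 m and x of knob_nose in the frame of spindle_tip above 0.03 m), for 0.2 s.
At the end, for the whole second after the job is handed in: The guard is open (joint above 0.095 of 0.11 m); the bore's end is within 4 mm of the spindle's tip, the nose on the flat's side, the knob upright within 0.12 rad; the spindle is pressed in by more than 4.5 of its 6 mm, and the gripper's fingers are on the knob with more than 3 N (all of step 2 and value of joint guard above 0.095 m and angle between knob_center's own z axis and vertical below 0.12 rad and value of joint spindle above 0.0045 m and contact force between the fingers and knob above 3 N); the arm keeps its last pose, push and grip.
It fails at once if the pipe collar is disturbed (distance of collar from where it was at the start of the episode above 0.03 m).
It fails at once if the screwdriver is disturbed (distance of screwdriver from where it was at the start of the episode above 0.03 m).
It fails at once if the carton is disturbed (distance of carton from where it was at the start of the episode above 0.03 m).
It also fails if it takes over 56 s, if anything falls off the work surface, if the arm or the gripper's body presses on something with over 40 N, if the wrist force passes 120 N, or if a joint passes its speed limit or range.

## Working session

There is one attempt and no reset: what is moved stays moved. The work goes in short steps, Python scripts to look and compute and a tool call to move; the robot and the scene stay as the last step left them, time stands still between calls to the robot, and variables do not carry over. Pictures are saved under pics/ and viewed, at most 10 in all, crops included, and the job is handed in when it is done.

Besides the shell and the picture viewer there is one more tool, called after "Request:" as name(argument=value, ...), one argument or row to a line, values as JSON. arm_command: Moves the arm, as the interface text tells. Its arguments: {"type":"object","properties":{"steps":{"type":"array","items":{"type":"object","properties":{"rot":{"type":"array","items":{"type":"number"}},"slide":{"type":"array","items":{"type":"number"}},"grip":{"type":"number"}}}},"newtons":{"type":"number"}},"required":["steps"]}

```bash
mkdir -p pics; ls
cat > h.py <<'E'
import numpy as np, cv2
from bench import sensors, eyes, order
def save(p,n): cv2.imwrite('pics/'+n,cv2.cvtColor(p,cv2.COLOR_RGB2BGR))
def toz(P,u,v,z):
    K=np.array(P['intrinsics']);T=np.array(P['pose'])
    d=T[:3,:3]@np.linalg.solve(K,[u,v,1.]);o=T[:3,3]
    return o+d*(z-o[2])/d[2]
def px(P,X):
    K=np.array(P['intrinsics']);T=np.array(P['pose'])
    c=K@(T[:3,:3].T@(np.asarray(X,float)-T[:3,3]));return c[:2]/c[2]
E
python3 - <<'E'
from h import *
ims=[]
for n in ['scene','side']:
    P=eyes.camera(n); ims.append(P['pixels'])
    print(n,np.array(P['pose']).round(3).tolist(),np.array(P['intrinsics']).round(0).tolist())
    for k in ['unit','guard_grip','knob_center','collar','screwdriver','carton','spindle_tip']:
        for r in eyes.look_for(k,P)[:3]:
            b=r['bbox'];print(k,np.round(b).tolist(),round(r['conf'],2),toz(P,(b[0]+b[2])/2,(b[1]+b[3])/2,.03).round(3))
save(cv2.resize(np.vstack(ims),(800,1200))[:600],'a.png');save(cv2.resize(ims[1],(800,600)),'b.png')
E
```

```text
pics
scene [[-0.389, 0.651, -0.652, 1.214], [0.921, 0.283, -0.267, 0.462], [0.011, -0.704, -0.71, 0.807], [0.0, 0.0, 0.0, 1.0]] [[368.0, 0.0, 254.0], [0.0, 368.0, 206.0], [0.0, 0.0, 1.0]]
unit [111.0, 161.0, 230.0, 228.0] 0.76 [ 0.559 -0.083  0.03 ]
guard_grip [276.0, 220.0, 290.0, 245.0] 0.19 [0.566 0.285 0.03 ]
knob_center [278.0, 216.0, 289.0, 247.0] 0.77 [0.561 0.285 0.03 ]
knob_center [281.0, 174.0, 298.0, 196.0] 0.64 [0.371 0.237 0.03 ]
knob_center [203.0, 235.0, 218.0, 258.0] 0.56 [0.689 0.122 0.03 ]
collar [91.0, 210.0, 136.0, 260.0] 0.59 [ 0.758 -0.14   0.03 ]
collar [109.0, 158.0, 228.0, 230.0] 0.26 [ 0.558 -0.09   0.03 ]
screwdriver [234.0, 260.0, 255.0, 330.0] 0.79 [0.787 0.265 0.03 ]
carton [349.0, 229.0, 418.0, 298.0] 0.89 [0.561 0.559 0.03 ]
side [[-0.892, -0.297, 0.34, 0.218], [-0.451, 0.603, -0.658, 0.855], [-0.009, -0.741, -0.672, 0.825], [0.0, 0.0, 0.0, 1.0]] [[388.0, 0.0, 252.0], [0.0, 388.0, 190.0], [0.0, 0.0, 1.0]]
unit [251.0, 123.0, 335.0, 203.0] 0.85 [ 0.56  -0.104  0.03 ]
guard_grip [285.0, 122.0, 329.0, 154.0] 0.8 [ 0.573 -0.26   0.03 ]
knob_center [230.0, 235.0, 252.0, 254.0] 0.7 [0.552 0.279 0.03 ]
knob_center [220.0, 185.0, 245.0, 203.0] 0.67 [0.668 0.117 0.03 ]
collar [227.0, 118.0, 257.0, 157.0] 0.77 [ 0.782 -0.159  0.03 ]
collar [253.0, 124.0, 336.0, 205.0] 0.34 [ 0.554 -0.098  0.03 ]
screwdriver [148.0, 208.0, 203.0, 222.0] 0.67 [0.771 0.267 0.03 ]
carton [136.0, 283.0, 213.0, 368.0] 0.57 [0.573 0.548 0.03 ]
```

View pics/a.png

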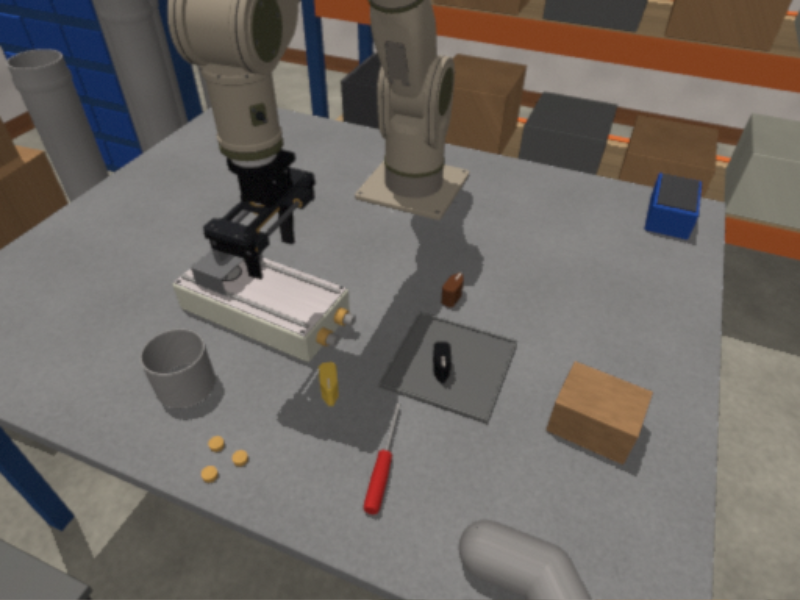

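View pics/b.png

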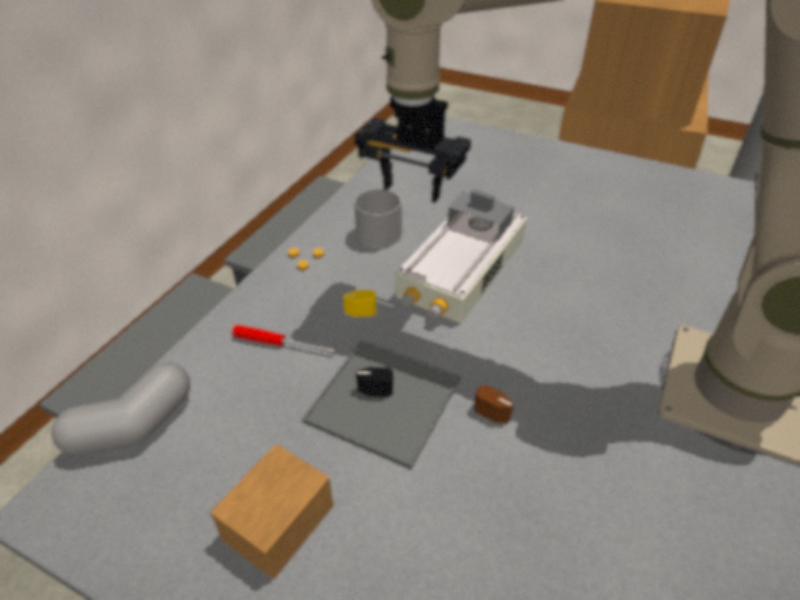

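Knob-shaped things (800x600 scene picture): black on the tray (442,360), brown at (452,290) and yellow at (328,383). The black one on the tray fits the description. The unit is at (260,305), with its guard at the left end (215,270); the collar is at (178,368), the screwdriver at (380,470) and the carton at (600,410).

Run:
```python
from h import *
P=eyes.camera('scene');Q=eyes.camera('side');W=eyes.camera('wrist')
s=.64
print('scene',[toz(P,u*s,v*s,.07).round(3).tolist() for u,v in [(177,285),(308,335),(348,290)]])
print('side',[toz(Q,u*s,v*s,.07).round(3).tolist() for u,v in [(398,268),(463,297),(525,213)]])
print('fin side',toz(Q,482*s,200*s,.138).round(3))
print(sensors.read_state()['eef_rot'],np.array(W['pose']).round(3).tolist())
a=P['pixels'][205:260,245:320];b=Q['pixels'][110:215,240:345]
o=np.hstack([cv2.resize(a,(400,300),interpolation=2),cv2.resize(b,(300,300),interpolation=2)])
w=cv2.resize(W['pixels'],(400,300));w=np.hstack([w,np.zeros((300,300,3),np.uint8)])
save(np.vstack([o,w]),'c.png')
```

```text
scene [[0.615, -0.24, 0.07], [0.631, 0.054, 0.07], [0.497, 0.066, 0.07]]
side [[0.633, 0.035, 0.07], [0.487, 0.058, 0.07], [0.468, -0.256, 0.07]]
fin side [ 0.539 -0.162  0.138]
[7.07093156e-01 7.07120402e-01 6.00350450e-05 4.48259215e-05] [[1.0, -0.001, 0.0, 0.625], [-0.001, -0.971, -0.24, 0.065], [0.001, 0.24, -0.971, 0.385], [0.0, 0.0, 0.0, 1.0]]
```

View pics/c.png

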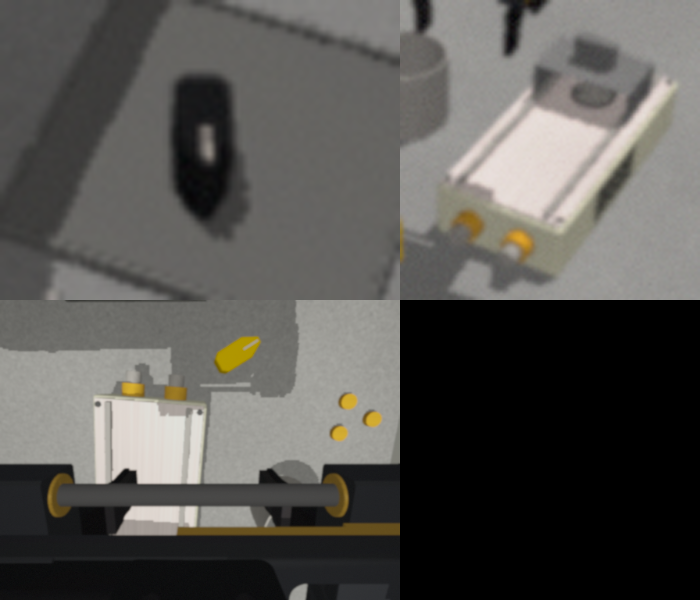

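The crop confirms the black knob on the tray, with its nose toward crop bottom and a white line on top. The guard with its fin sits over the spindle. I estimate the unit centre at about (0.552,-0.102) with yaw about -3.5°. Next I move beyond the fin so the wrist camera can see it.

Request:
arm_command(
  steps=[
    {"slide": [-0.013,-0.038,0.006],"rot": [0,0,-3.5],"grip": 1},
    {"slide": [-0.013,-0.038,0.006],"grip": 1},
    {"slide": [-0.013,-0.038,0.006],"grip": 1},
    {"slide": [-0.013,-0.038,0.006],"grip": 1},
    {"slide": [-0.013,-0.038,0.006],"grip": 1},
    {"slide": [-0.012,-0.03,0.006],"grip": 1},
    {"grip": 1},
    {"grip": 1},
  ],
)

```text
schema error: expected keys rot, slide, grip
```

Run:
```python
from h import *
W=eyes.camera('wrist');P=eyes.camera('scene');Q=eyes.camera('side')
np.savez('w1.npz',pose=W['pose'],intrinsics=W['intrinsics'])
for n,I in (('w',W),('p',P),('q',Q)):
  for k in ['guard_grip','unit','knob_center','spindle_tip']:
    for r in eyes.look_for(k,I)[:3]: print(n,k,np.round(r['bbox']).tolist(),round(r['conf'],2))
print(sensors.read_state()['ee_pos'])
b=P['pixels'][205:260,245:320]
save(np.vstack([cv2.resize(W['pixels'],(400,300)),cv2.resize(Q['pixels'][100:220,220:380],(400,300),interpolation=2)]),'d.png')
```

```text
w unit [119.0, 94.0, 266.0, 297.0] 0.77
w knob_center [272.0, 46.0, 336.0, 94.0] 0.59
p guard_grip [124.0, 156.0, 156.0, 188.0] 0.77
p unit [111.0, 160.0, 229.0, 231.0] 0.87
p unit [354.0, 227.0, 416.0, 298.0] 0.72
p knob_center [278.0, 220.0, 294.0, 245.0] 0.82
p knob_center [204.0, 230.0, 217.0, 260.0] 0.79
p knob_center [282.0, 174.0, 296.0, 196.0] 0.62
q guard_grip [283.0, 122.0, 327.0, 153.0] 0.89
q guard_grip [227.0, 233.0, 250.0, 256.0] 0.5
q unit [251.0, 123.0, 336.0, 203.0] 0.85
q unit [289.0, 122.0, 327.0, 148.0] 0.72
q unit [137.0, 285.0, 214.0, 368.0] 0.63
q knob_center [219.0, 185.0, 242.0, 203.0] 0.88
q knob_center [302.0, 250.0, 327.0, 275.0] 0.84
[6.25017759e-01 4.26017361e-05 2.22583869e-01]
```

View pics/d.png

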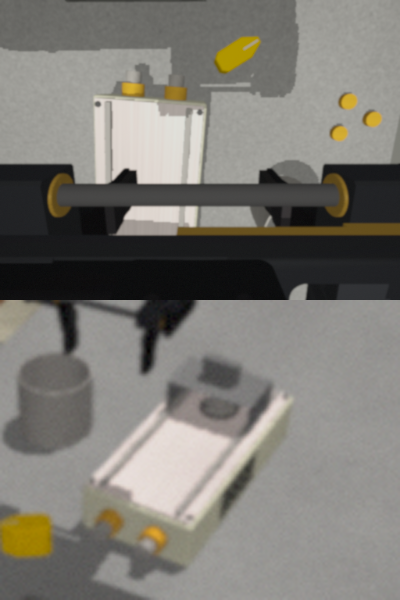

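The move was refused because all three keys are needed in each row, so the view is the same as before. I'm resending it. From now on I view pictures only after a successful move.

Request:
arm_command(
  steps=[
    {"slide": [-0.013,-0.038,0.006],"rot": [0,0,-3.5],"grip": 1},
    {"slide": [-0.013,-0.038,0.006],"rot": [0,0,0],"grip": 1},
    {"slide": [-0.013,-0.038,0.006],"rot": [0,0,0],"grip": 1},
    {"slide": [-0.013,-0.038,0.006],"rot": [0,0,0],"grip": 1},
    {"slide": [-0.013,-0.038,0.006],"rot": [0,0,0],"grip": 1},
    {"slide": [-0.012,-0.03,0.006],"rot": [0,0,0],"grip": 1},
    {"slide": [0,0,0],"rot": [0,0,0],"grip": 1},
    {"slide": [0,0,0],"rot": [0,0,0],"grip": 1},
  ],
)

```text
time: 2.7
ee_pos: [0.5483, -0.2192, 0.2585]
eef_rot: [0.728, 0.685, 0.0, -0.0]
ft_force: [0.9, 0.6, 0.0]
width: 0.0865
grip_force: 0.0
```

Run:
```python
from h import *
W=eyes.camera('wrist')
np.savez('w1.npz',pose=W['pose'],intrinsics=W['intrinsics'])
for k in ['guard_grip','unit']:
    for r in eyes.look_for(k,W)[:3]: print(k,np.round(r['bbox']).tolist(),round(r['conf'],2))
s=sensors.read_state();print(s['ee_pos'],s['eef_rot'])
save(cv2.resize(W['pixels'],(800,600)),'e.png')
```

```text
guard_grip [182.0, 94.0, 312.0, 168.0] 0.91
unit [178.0, 4.0, 325.0, 200.0] 0.85
[ 0.54841368 -0.2187302   0.25831405] [ 7.27740824e-01  6.85852190e-01  8.22636387e-05 -2.43549013e-04]
```

View pics/e.png

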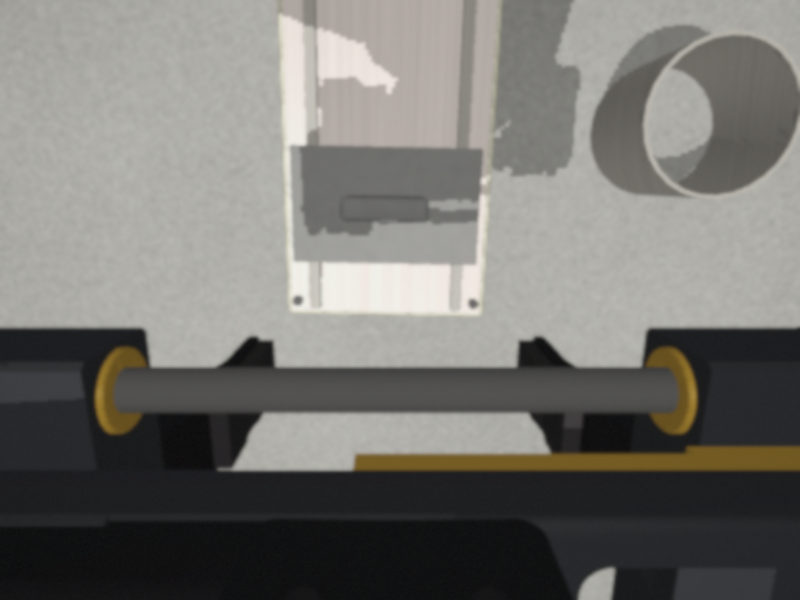

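The wrist view shows the guard roof with corners (291,147), (482,150), (476,263) and (294,261). The fin is at (341–428, 196–220) and the collar at upper right.

Run:
```python
from h import *
W=dict(np.load('w1.npz'));s=.64
f=np.array([toz(W,u*s,v*s,.148) for u,v in [(341,196),(428,196),(428,220),(341,220)]]);print(f.round(4),f.mean(0))
g=np.array([toz(W,u*s,v*s,.116) for u,v in [(291,147),(482,150),(476,263),(294,261)]]);print(g.round(4),g.mean(0))
e=np.array([toz(W,u*s,v*s,.07) for u,v in [(279,0),(291,312),(481,314),(500,0)]]);print(e.round(4))
for a,b in((e[1],e[0]),(e[2],e[3])): print(np.degrees(np.arctan2(-(b-a)[0],(b-a)[1])))
```

```text
[[ 0.5218 -0.1615  0.148 ]
 [ 0.5701 -0.1645  0.148 ]
 [ 0.5695 -0.1777  0.148 ]
 [ 0.5206 -0.1747  0.148 ]] [ 0.54549636 -0.16958717  0.148     ]
[[ 0.4904 -0.1315  0.116 ]
 [ 0.6062 -0.1403  0.116 ]
 [ 0.6011 -0.2097  0.116 ]
 [ 0.4845 -0.2012  0.116 ]] [ 0.54555228 -0.17065974  0.116     ]
[[ 0.4836 -0.0362  0.07  ]
 [ 0.4676 -0.2471  0.07  ]
 [ 0.6115 -0.2575  0.07  ]
 [ 0.6278 -0.0449  0.07  ]]
-4.347721707077599
-4.386691812367676
```

Request:
arm_command(
  newtons=20,
  steps=[
    {"slide": [-0.001,0.025,-0.02],"rot": [0,0,-0.8],"grip": 1},
    {"slide": [-0.002,0.024,-0.03],"rot": [0,0,0],"grip": 1},
    {"slide": [0,0,-0.03],"rot": [0,0,0],"grip": 1},
    {"slide": [0,0,-0.03],"rot": [0,0,0],"grip": 1},
    {"slide": [0,0,-0.025],"rot": [0,0,0],"grip": 1},
    {"slide": [0,0,0],"rot": [0,0,0],"grip": 0.4},
    {"slide": [0,0,0],"rot": [0,0,0],"grip": 0.4},
    {"slide": [0,0,0],"rot": [0,0,0],"grip": 0.4},
  ],
)

```text
time: 3.85
ee_pos: [0.5458, -0.171, 0.1249]
eef_rot: [0.733, 0.68, 0.001, 0.001]
ft_force: [0.6, -0.7, -0.4]
width: 0.0648
grip_force: 0.0
```

Request:
arm_command(
  newtons=20,
  steps=[
    {"slide": [0,0,0],"rot": [0,0,0],"grip": 0.4},
    {"slide": [0,0,0],"rot": [0,0,0],"grip": 0.4},
    {"slide": [0,0,0],"rot": [0,0,0],"grip": 0.4},
    {"slide": [0.001,0.02,0],"rot": [0,0,0],"grip": 0.4},
    {"slide": [0.002,0.022,0],"rot": [0,0,0],"grip": 0.4},
    {"slide": [0.0015,0.022,0],"rot": [0,0,0],"grip": 0.4},
    {"slide": [0.0015,0.022,0],"rot": [0,0,0],"grip": 0.4},
    {"slide": [0.0015,0.02,0],"rot": [0,0,0],"grip": 0.4},
  ],
)

```text
time: 4.85
ee_pos: [0.5531, -0.0653, 0.1242]
eef_rot: [0.733, 0.68, 0.0, 0.001]
ft_force: [2.3, -24.9, -0.3]
width: 0.0499
grip_force: 20.0
```

Request:
arm_command(
  steps=[
    {"slide": [0,-0.002,0],"rot": [0,0,0],"grip": 0.4},
    {"slide": [0,0,0],"rot": [0,0,0],"grip": 1},
    {"slide": [0,0,0],"rot": [0,0,0],"grip": 1},
    {"slide": [0,0,0.02],"rot": [0,0,0],"grip": 1},
    {"slide": [0,0,0.05],"rot": [0,0,0],"grip": 1},
    {"slide": [-0.003,-0.05,0.016],"rot": [0,0,0],"grip": 1},
    {"slide": [-0.003,-0.055,0],"rot": [0,0,0],"grip": 1},
    {"slide": [-0.003,-0.05,0],"rot": [0,0,0],"grip": 1},
  ],
)

```text
time: 5.85
ee_pos: [0.5431, -0.2242, 0.2099]
eef_rot: [0.733, 0.68, 0.0, 0.0]
ft_force: [1.0, 0.6, 0.4]
width: 0.0868
grip_force: 0.0
```

Run:
```python
from h import *
W=eyes.camera('wrist')
np.savez('w2.npz',pose=W['pose'],intrinsics=W['intrinsics'])
for k in ['guard_grip','spindle_tip']:
    for r in eyes.look_for(k,W)[:3]: print(k,np.round(r['bbox']).tolist(),round(r['conf'],2))
c=px(W,[.5455,-.17,.1]);print(c,sensors.read_state()['ee_pos'])
cv2.imwrite('w2.png',cv2.cvtColor(W['pixels'],cv2.COLOR_RGB2BGR))
x,y=c.astype(int);x0=max(0,x-60);y0=max(0,y-45);print(x0,y0)
save(np.hstack([cv2.resize(W['pixels'][y0:y0+90,x0:x0+120],(480,360),interpolation=2),cv2.resize(W['pixels'],(320,360))]),'f.png')
```

```text
guard_grip [172.0, 2.0, 330.0, 49.0] 0.63
spindle_tip [243.0, 125.0, 256.0, 145.0] 0.6
[250.70008459 127.36615795] [ 0.54228473 -0.22558091  0.20921239]
190 82
```

View pics/f.png

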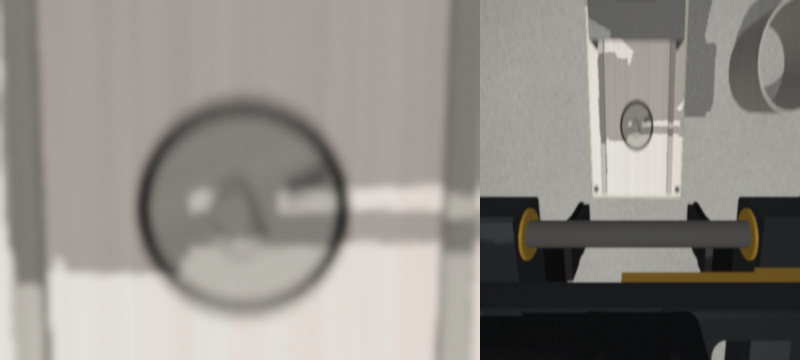

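The disc is centred at crop (242,205), with a dark mark at about (305,178). I'm going lower for a sharper look at it.

Request:
arm_command(
  steps=[
    {"slide": [0,-0.005,-0.04],"rot": [0,0,0],"grip": 1},
    {"slide": [0,0,-0.035],"rot": [0,0,0],"grip": 1},
    {"slide": [0,0,0],"rot": [0,0,0],"grip": 1},
    {"slide": [0,0,0],"rot": [0,0,0],"grip": 1},
    {"slide": [0,0,0],"rot": [0,0,0],"grip": 1},
    {"slide": [0,0,0],"rot": [0,0,0],"grip": 1},
    {"slide": [0,0,0],"rot": [0,0,0],"grip": 1},
    {"slide": [0,0,0],"rot": [0,0,0],"grip": 1},
  ],
)

```text
time: 7.0
ee_pos: [0.5435, -0.227, 0.1347]
eef_rot: [0.733, 0.68, 0.0, 0.0]
ft_force: [-0.7, -0.0, 0.1]
width: 0.0874
grip_force: 0.0
```

Run:
```python
from h import *
W=eyes.camera('wrist')
np.savez('w3.npz',pose=W['pose'],intrinsics=W['intrinsics'])
for r in eyes.look_for('spindle_tip',W)[:3]: print(np.round(r['bbox']).tolist(),round(r['conf'],2))
c=px(W,[.5455,-.17,.075]);print(c,sensors.read_state()['ee_pos'])
x,y=c.astype(int);x0=max(0,x-50);y0=max(0,y-37);print(x0,y0)
g=cv2.cvtColor(W['pixels'],cv2.COLOR_RGB2GRAY)
a=cv2.resize(g[y0:y0+75,x0:x0+100],(800,600),interpolation=2)
a=cv2.createCLAHE(3,(4,4)).apply(a)
cv2.imwrite('pics/g.png',a);cv2.imwrite('w3.png',g)
```

```text
[237.0, 124.0, 258.0, 152.0] 0.86
[249.32737025 126.34891682] [ 0.54351374 -0.22699033  0.13460578]
199 89
```

View pics/g.png

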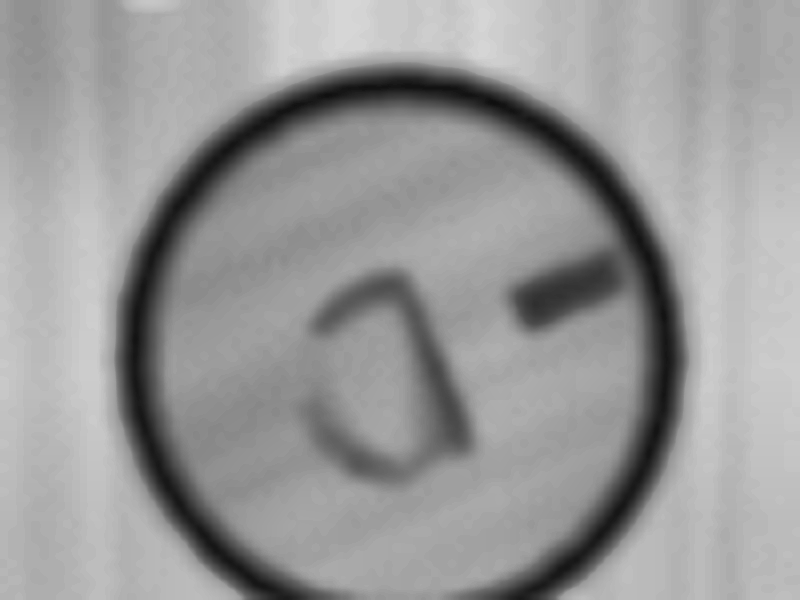

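The zoom is clear. The disc is centred at about (400,350), the dark bar runs (515,312)→(620,268), and the spindle's flat edge runs (405,275)→(462,448).

Run:
```python
from h import *
W=dict(np.load('w3.npz'))
g=cv2.imread('w3.png',0)
f=lambda u,v,z: toz(W,199+(u+.5)/8-.5,89+(v+.5)/8-.5,z)
a=lambda d: np.degrees(np.arctan2(d[1],d[0])).round(1)
c=f(400,350,.073);b1=f(515,312,.073);b2=f(620,268,.073)
print('disc',c.round(4),a(b2-b1),a((b1+b2)/2-c))
t=f(462,448,.1)-f(405,275,.1);print('flat normal',a([-t[1],t[0]]),'flat mid',((f(462,448,.1)+f(405,275,.1))/2).round(4), np.linalg.norm(t))
a2=cv2.GaussianBlur(g,(3,3),0)
P=eyes.camera('scene');Q=eyes.camera('side')
for n,I in (('p',P),('q',Q)):
  for k in ['knob_center','guard_grip']:
    for r in eyes.look_for(k,I)[:4]:
      x=r['bbox'];print(n,k,np.round(x).tolist(),round(r['conf'],2),toz(I,(x[0]+x[2])/2,(x[1]+x[3])/2,.026).round(3))
```

```text
disc [ 0.5446 -0.1742  0.073 ] 18.1 15.1
flat normal 14.2 flat mid [ 0.5477 -0.1739  0.1   ] 0.014205522649550596
p knob_center [280.0, 218.0, 290.0, 244.0] 0.69 [0.554 0.287 0.026]
p knob_center [284.0, 174.0, 295.0, 197.0] 0.62 [0.37  0.236 0.026]
p knob_center [205.0, 230.0, 217.0, 260.0] 0.61 [0.679 0.119 0.026]
p guard_grip [150.0, 156.0, 200.0, 201.0] 0.89 [ 0.485 -0.114  0.026]
p guard_grip [232.0, 258.0, 258.0, 328.0] 0.43 [0.779 0.264 0.026]
q knob_center [303.0, 247.0, 328.0, 270.0] 0.73 [0.36  0.233 0.026]
q knob_center [231.0, 235.0, 251.0, 254.0] 0.65 [0.552 0.276 0.026]
q knob_center [220.0, 184.0, 243.0, 203.0] 0.54 [0.672 0.114 0.026]
q guard_grip [270.0, 137.0, 316.0, 171.0] 0.76 [ 0.582 -0.154  0.026]
```

Request:
arm_command(
  steps=[
    {"slide": [0,0,0.055],"rot": [0,0,0],"grip": 1},
    {"slide": [-0.005,0.04,0.015],"rot": [0,0,-9],"grip": 1},
    {"slide": [-0.005,0.055,0],"rot": [0,0,-9],"grip": 1},
    {"slide": [-0.005,0.055,0],"rot": [0,0,-9],"grip": 1},
    {"slide": [-0.005,0.055,0],"rot": [0,0,-9],"grip": 1},
    {"slide": [-0.005,0.055,0],"rot": [0,0,-9],"grip": 1},
    {"slide": [-0.005,0.055,0],"rot": [0,0,-9],"grip": 1},
    {"slide": [-0.005,0.055,0],"rot": [0,0,-9],"grip": 1},
  ],
)

```text
time: 8.4
ee_pos: [0.5082, 0.1447, 0.2048]
eef_rot: [0.981, 0.194, 0.0, 0.0]
ft_force: [1.9, 0.2, 0.8]
width: 0.0871
grip_force: 0.0
```

Request:
arm_command(
  steps=[
    {"slide": [-0.005,0.055,0],"rot": [0,0,0],"grip": 1},
    {"slide": [-0.005,0.055,-0.015],"rot": [0,0,0],"grip": 1},
    {"slide": [0,0.01,-0.015],"rot": [0,0,0],"grip": 1},
    {"slide": [0,0,0],"rot": [0,0,0],"grip": 1},
    {"slide": [0,0,0],"rot": [0,0,0],"grip": 1},
    {"slide": [0,0,0],"rot": [0,0,0],"grip": 1},
    {"slide": [0,0,0],"rot": [0,0,0],"grip": 1},
    {"slide": [0,0,0],"rot": [0,0,0],"grip": 1},
  ],
)

```text
time: 9.4
ee_pos: [0.4987, 0.2627, 0.1748]
eef_rot: [0.98, 0.197, 0.0, 0.0]
ft_force: [-0.0, -0.3, -0.1]
width: 0.0869
grip_force: 0.0
```

Run:
```python
from h import *
W=eyes.camera('wrist')
np.savez('w4.npz',pose=W['pose'],intrinsics=W['intrinsics'])
for r in eyes.look_for('knob_center',W)[:3]: print(np.round(r['bbox']).tolist(),round(r['conf'],2))
c=px(W,[.553,.282,.047]);s=sensors.read_state();print(c,s['ee_pos'],s['eef_rot'],s['joint_positions'])
x,y=c.astype(int);x0=max(0,x-67);y0=max(0,y-50);print(x0,y0)
save(cv2.resize(W['pixels'][y0:y0+100,x0:x0+133],(798,600),interpolation=2),'h.png')
```

```text
[441.0, 24.0, 504.0, 104.0] 0.83
[218.0, 267.0, 257.0, 300.0] 0.81
[245.0, 84.0, 279.0, 155.0] 0.77
[256.32822245 123.31766002] [0.49857439 0.26292329 0.17468077] [9.80457447e-01 1.96731253e-01 9.01702883e-05 2.31566988e-05] [-0.39295527  0.23862702 -0.20091292  1.6837066   0.05029374  1.22413925
 -1.78016459]
189 73
```

View pics/h.png

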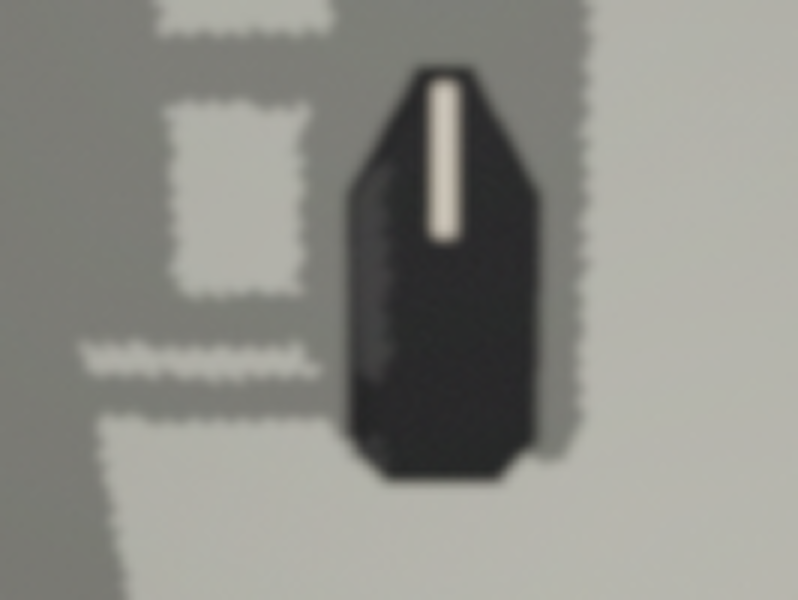

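The crop shows the black knob with its nose tip at (443,68), tail at (443,480), white line on top along x=443, and sides at 350 and 538.

Run:
```python
from h import *
W=dict(np.load('w4.npz'))
f=lambda u,v,z=.047: toz(W,189+(u+.5)/6-.5,73+(v+.5)/6-.5,z)
n=f(443,68);t=f(444,480);d=n-t;L=np.linalg.norm(d);print('len',L,'yaw',np.degrees(np.arctan2(d[1],d[0])))
print('axis',t+d*27/63, 'from line yaw',[np.degrees(np.arctan2(*(f(444,80)-f(444,240))[1::-1]))])
print(np.linalg.norm(f(350,300)-f(538,300)),(f(350,300)+f(538,300))/2, np.array(W['pose'])[:3,3])
from scipy.spatial.transform import Rotation as R
for nme in 'w4',: print(R.from_quat([.980457,.196731,.00009,0]).as_matrix().round(3))
```

```text
len 0.06156522928634362 yaw 23.206325601485492
axis [0.55461095 0.27647523 0.047     ] from line yaw [np.float64(23.067208117980524)]
0.028929495909760607 [0.55583409 0.27692646 0.047     ] [0.55885315 0.28776698 0.33723241]
[[ 0.923  0.386  0.   ]
 [ 0.386 -0.923  0.   ]
 [ 0.     0.    -1.   ]]
```

Request:
arm_command(
  newtons=45,
  steps=[
    {"slide": [0.028,0.007,0],"rot": [0,0,0.4],"grip": 1},
    {"slide": [0.028,0.0065,-0.02],"rot": [0,0,0],"grip": 0.75},
    {"slide": [0,0,-0.04],"rot": [0,0,0],"grip": 0.6},
    {"slide": [0,0,-0.04],"rot": [0,0,0],"grip": 0.6},
    {"slide": [0,0,-0.035],"rot": [0,0,0],"grip": 0.6},
    {"slide": [0,0,-0.023],"rot": [0,0,0],"grip": 0.6},
    {"slide": [0,0,0],"rot": [0,0,0],"grip": 0.2},
    {"slide": [0,0,0],"rot": [0,0,0],"grip": 0.2},
  ],
)

```text
time: 10.5
ee_pos: [0.5552, 0.2769, 0.0178]
eef_rot: [0.98, 0.2, 0.001, -0.0]
ft_force: [-0.1, -0.3, 0.0]
width: 0.0395
grip_force: 0.0
```

Request:
arm_command(
  steps=[
    {"slide": [0,0,0],"rot": [0,0,0],"grip": 0.2},
    {"slide": [0,0,0],"rot": [0,0,0],"grip": 0.2},
    {"slide": [0,0,0],"rot": [0,0,0],"grip": 0.2},
    {"slide": [0,0,0],"rot": [0,0,0],"grip": 0.2},
    {"slide": [0,0,0],"rot": [0,0,0],"grip": 0.2},
    {"slide": [0,0,0.04],"rot": [0,0,0],"grip": 0.2},
    {"slide": [0,0,0.055],"rot": [0,0,0],"grip": 0.2},
    {"slide": [0,0,0.055],"rot": [0,0,0],"grip": 0.2},
  ],
)

```text
time: 11.5
ee_pos: [0.5542, 0.2763, 0.1684]
eef_rot: [0.98, 0.2, -0.0, 0.0]
ft_force: [0.4, 0.6, -1.1]
width: 0.0297
grip_force: 45.0
```

Request:
arm_command(
  steps=[
    {"slide": [0,-0.02,0.03],"rot": [0,0,0],"grip": 0.2},
    {"slide": [0,-0.05,0.005],"rot": [0,0,-1.6],"grip": 0.2},
    {"slide": [-0.002,-0.055,0],"rot": [0,0,-1.5],"grip": 0.2},
    {"slide": [-0.002,-0.055,0],"rot": [0,0,-1.5],"grip": 0.2},
    {"slide": [-0.002,-0.055,0],"rot": [0,0,-1.5],"grip": 0.2},
    {"slide": [-0.002,-0.055,0],"rot": [0,0,-1.5],"grip": 0.2},
    {"slide": [-0.002,-0.055,0],"rot": [0,0,0],"grip": 0.2},
    {"slide": [0,-0.055,0],"rot": [0,0,0],"grip": 0.2},
  ],
)

```text
time: 12.5
ee_pos: [0.5442, -0.1252, 0.2021]
eef_rot: [0.991, 0.135, 0.0, 0.0]
ft_force: [0.6, 0.6, -1.1]
width: 0.0297
grip_force: 45.0
```

Request:
arm_command(
  steps=[
    {"slide": [0,-0.05,0],"rot": [0,0,0],"grip": 0.2},
    {"slide": [0,0,0],"rot": [0,0,0],"grip": 0.2},
    {"slide": [0,0,-0.03],"rot": [0,0,0],"grip": 0.2},
    {"slide": [0,0,-0.025],"rot": [0,0,0],"grip": 0.2},
    {"slide": [0,0,0],"rot": [0,0,0],"grip": 0.2},
    {"slide": [0,0,0],"rot": [0,0,0],"grip": 0.2},
    {"slide": [0,0,0],"rot": [0,0,0],"grip": 0.2},
    {"slide": [0,0,0],"rot": [0,0,0],"grip": 0.2},
  ],
)

```text
time: 13.5
ee_pos: [0.5449, -0.1735, 0.1474]
eef_rot: [0.991, 0.135, 0.001, 0.0]
ft_force: [-0.5, 0.3, -1.2]
width: 0.0296
grip_force: 45.0
```

Run:
```python
from h import *
from scipy.spatial.transform import Rotation as R
s=sensors.read_state();print(s['ee_pos'],s['width'],s['grip_force'],s['ft_force'])
m=R.from_quat(s['eef_rot']).as_matrix();print(np.degrees(np.arctan2(m[1,0],m[0,0])),m[:,2])
Q=eyes.camera('side');P=eyes.camera('scene')
save(np.hstack([cv2.resize(Q['pixels'][90:190,250:350],(400,400),interpolation=2),cv2.resize(P['pixels'][120:220,100:200],(400,400),interpolation=2)]),'i.png')
```

```text
[ 0.54494051 -0.17351448  0.14742091] 0.029612476014144743 44.99968911521137 [-0.45833813  0.27032332 -1.21775585]
15.50266731756303 [ 1.32050847e-03 -3.12170231e-04 -9.99999079e-01]
```

View pics/i.png

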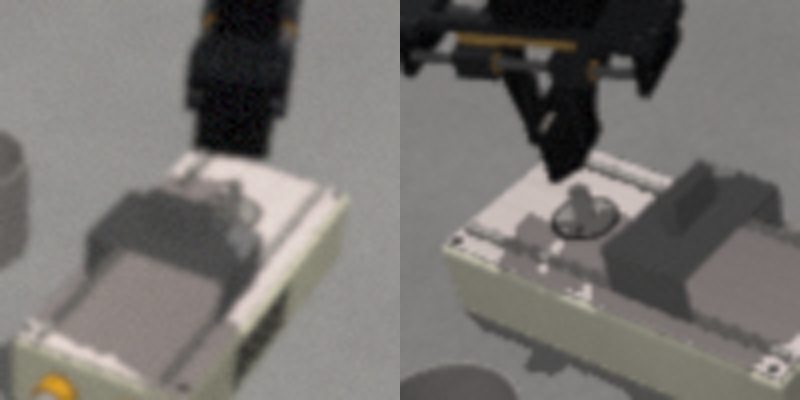

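The knob is above the spindle with the guard clear of it. I'm lowering with a force check.

Request:
arm_command(
  steps=[
    {"slide": [0,0,-0.02],"rot": [0,0,0],"grip": 0.2},
    {"slide": [0,0,-0.008],"rot": [0,0,0],"grip": 0.2},
    {"slide": [0,0,-0.003],"rot": [0,0,0],"grip": 0.2},
    {"slide": [0,0,-0.003],"rot": [0,0,0],"grip": 0.2},
    {"slide": [0,0,-0.003],"rot": [0,0,0],"grip": 0.2},
    {"slide": [0,0,-0.002],"rot": [0,0,0],"grip": 0.2},
    {"slide": [0,0,0],"rot": [0,0,0],"grip": 0.2},
    {"slide": [0,0,0],"rot": [0,0,0],"grip": 0.2},
  ],
)

```text
time: 14.6
ee_pos: [0.5448, -0.1739, 0.1078]
eef_rot: [0.991, 0.135, 0.0, 0.0]
ft_force: [2.7, -4.1, -0.9]
width: 0.029
grip_force: 45.0
```

Request:
arm_command(
  steps=[
    {"slide": [0.0005,-0.001,-0.002],"rot": [0,0,0],"grip": 0.2},
    {"slide": [0,0,-0.003],"rot": [0,0,0],"grip": 0.2},
    {"slide": [0,0,-0.003],"rot": [0,0,0],"grip": 0.2},
    {"slide": [0,0,-0.003],"rot": [0,0,0],"grip": 0.2},
    {"slide": [0,0,-0.002],"rot": [0,0,0],"grip": 0.2},
    {"slide": [0,0,-0.001],"rot": [0,0,0],"grip": 0.2},
    {"slide": [0,0,0],"rot": [0,0,0],"grip": 0.2},
    {"slide": [0,0,0],"rot": [0,0,0],"grip": 0.2},
  ],
)

```text
time: 15.6
ee_pos: [0.545, -0.1744, 0.0937]
eef_rot: [0.991, 0.135, 0.0, -0.0]
ft_force: [-1.3, 0.1, 3.1]
width: 0.0296
grip_force: 45.0
```

The net 4 N of upward force means it is seated against the spring. Now I press.

Request:
arm_command(
  steps=[
    {"slide": [0,0,0],"rot": [0,0,0],"grip": 0.2},
    {"slide": [0,0,0],"rot": [0,0,0],"grip": 0.2},
    {"slide": [0,0,-0.002],"rot": [0,0,0],"grip": 0.2},
    {"slide": [0,0,-0.002],"rot": [0,0,0],"grip": 0.2},
    {"slide": [0,0,-0.002],"rot": [0,0,0],"grip": 0.2},
    {"slide": [0,0,-0.0015],"rot": [0,0,0],"grip": 0.2},
    {"slide": [0,0,0],"rot": [0,0,0],"grip": 0.2},
    {"slide": [0,0,0],"rot": [0,0,0],"grip": 0.2},
  ],
)

```text
time: 16.6
ee_pos: [0.5453, -0.1745, 0.0876]
eef_rot: [0.991, 0.135, 0.0, 0.0]
ft_force: [-7.7, 3.7, 18.5]
width: 0.0294
grip_force: 45.0
```

Run:
```python
from h import *
Q=eyes.camera('side');P=eyes.camera('scene');s=sensors.read_state();print(s['ee_pos'],s['ft_force'],s['grip_force'])
# expected fin top corners at 0.11 open
yd=np.array([.075,.997,0]);c=np.array([.5446,-.174,.148])+.11*yd
print(px(P,c),px(Q,c))
save(np.hstack([cv2.resize(Q['pixels'][90:190,250:350],(400,400),interpolation=2),cv2.resize(P['pixels'][120:220,100:200],(400,400),interpolation=2)]),'j.png')
```

```text
[ 0.54531533 -0.17449329  0.08761079] [-7.39675524  2.3384528  17.85625383] 45.00465692952275
[170.9426488  164.88902523] [292.93623488 140.12518116]
```

View pics/j.png

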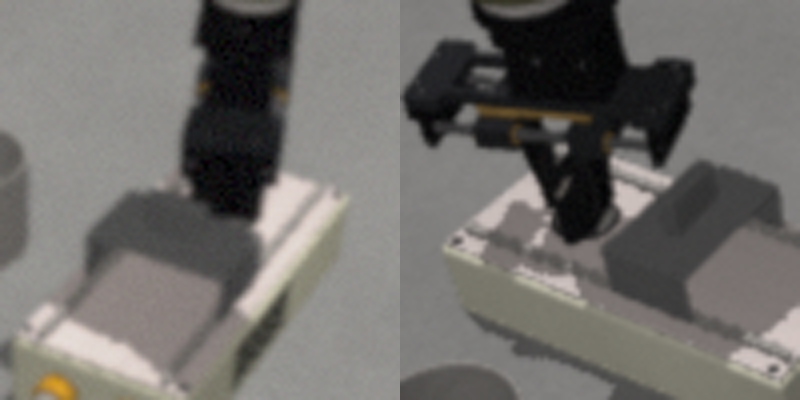

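The knob is down on the spindle foot and the guard is at its open stop, with its fin where I expected it.

```bash
python3 -c "
from bench import order
print(order.close_job())"
```

```text
the job is handed in; nothing more can be done
None
```

The guard is open at its stop, and the knob is on the spindle flat to flat and pressed in against the spring (about 18 N upward force, 45 N grip); the job is handed in with the gripper still pressing, but no verdict was returned.

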